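# Catch the falling lid of the glass case and lower it shut

## Robot

A 6-joint arm with a two-finger parallel gripper is mounted at the origin on a cart in front of the work surface, level with it; the furniture and walls round the work are solid. World frame = base frame: x ahead of the robot, y to its left, z up, the work surface at z = 0. Lengths are in mm, angles in rad, forces in N, time in s.
With the tool pointing down it reaches from about 350 to 875 mm from the base axis. Payload 4.2 kg.
Tool frame: the origin (TCP) lies midway between the tips of the shut fingers; the grasp point (between the pads) lies 19 mm behind it (arm.tcp_to_grasp is the distance from the TCP to the grasp point, in mm); z points along the fingers, y is the line along which they close (so a half turn about z gives the same grasp; the last joint's range is limited). The gripper opens to 85 mm and grips with 20 to 120 N. Pads are 22 mm wide; open, the fingers measure 114 mm over their backs; the gripper's body (76 mm by 85 mm) begins 54 mm behind the grasp point. The pads swing forward as they close: fully open they stand 13 mm farther back than shut.
Start: joints at [0.259, 0.385, 0.008, 0, -1.194, -0.259], TCP at [624.979, 0.025, 231.312] pointing down, gripper open.
Joint ranges: [-3.14, 3.14], [-1.21, 2.06], [-1.07, 1.41], [-3.16, 2.05], [-2.99, -0.16], [-3.1, 3.1]. Speed limits (rad/s): [2.79, 2.79, 3.14, 3.14, 3.14, 3.14].

## Interface

Orientations are given as a unit quaternion [x, y, z, w].
In Python, from bench import arm, imaging, job, models gives the robot as it stands.
- The arm moves only by the tool arm_command, never from a script. Its argument "rows" is a list of rows, each an object with "grip": the opening, from 0 (shut) to 1 (fully open); "linear": the shift along the tool's x, y, z in mm, a list of three; "rot": the turn, a rotation vector about the tool's x, y, z in rad, a list of three. In form: [{"grip": grip, "linear": [tx, ty, tz], "rot": [rx, ry, rz]}, ...]. A call has 1 to 10 rows; each row is the pose to reach, as a shift and turn from the pose commanded when the call began, along the tool's axes at that moment; what a row does not reach only later rows make up. A row lasts 1/8 s, in which the tool goes at most 62.5 mm and 10.7 degrees, less where a joint would pass 70% of its speed; a pose out of reach is approached as far as the arm can. A call with a gripper value outside its range is refused whole. The fingers move at their own pace and stop on an object; the grip force is fixed at half the most. Time passes only in rows, so rows that repeat a pose let the fingers close. It gives the time, the measured TCP pose, the force, the opening and the grip force at its end, in the units of the state.
- arm.read_state(): the state, without advancing time (a new reading comes with each control period).
- imaging.get_image(name): name is "scene" or "side" or "wrist"; returns a dict with "frame" (420x560x3 uint8, red, green, blue), "fx", "fy", "cx", "cy" (pixels), "extrinsics" (4x4, takes a point from world to camera coordinates); the wrist camera has in their place "T_tool_cam" (4x4, takes a point from camera to tool coordinates, whose origin is the TCP and whose axes are the flange's). Camera axes: x right, y down, z forward; pixel columns grow to the right and rows downward; lengths in mm; the calibration is good to about 2 mm. A picture is of the moment at which its call begins: read the wrist's pose just before it. There is no depth.
- job.job_done(): hands the job in; it is judged then, once.
Trained networks look in a picture, given as the dict that the camera call returned (one of the last four; its "shot" number tells which), for a name from the list of things; names that differ only in an ending like _2 or _b are one class to them, and where a whole thing is asked for, a point or a joint stands for the part that bears it (a point fixed in the world has none). Each returns a list of dicts, best first, with "score" (0 to 1); they miss things now and then, are a little off and sometimes report something else, mostly with a low value. They report only what shows in the picture. A call takes as long as a camera call.
- models.spot_in(picture, query): "rect" ([left, top, right, bottom] in pixels, round what is visible of it).
- models.tip_of(picture, query): "pixel" ([column, row] in pixels: a listed point, or the origin of a listed thing).
The state is a dict: "clock": time; "joints": joint angles; "joint_vel": joint speeds; "joint_efforts": joint torques, N m; "position": TCP position; "ee_rot": TCP orientation; "contact_force": force on the tool from outside, world axes, zero at the start; "wrist_torque": the same for the moment, N m; "gripper_width": finger opening in mm; "grasp_force": force on a finger pad.
Only numpy, scipy, OpenCV 4.12 (cv2) and the standard library are available. Lean on these libraries where they do the work, as an engineer would, in place of code of your own. Each camera call takes 0.05 s, during which the arm holds its last target. There are 200 camera calls.

## Task

The lid of the wooden glass case stands open, leaning back past upright. Without gripping it, push the lid forward over its balance point with a finger, catch it on a finger as it falls, and lower it slowly with the finger under its overhanging lip until it lies fully shut; it must not drop or bang onto the case. Use only light touches, pinch and lift nothing, leave the things lying around where they are, and finish clear of the case.

Things in the scene. Friction and masses are not known exactly. Their poses are not given: they have to be found in the camera images.
- glass_case: Open wooden case for glass samples, fixed to the bench, 150 mm deep (its x), 190 mm wide (its y), 75 mm high, walls 8 mm, three glass pieces standing in a rack inside (below the rim). Origin: centre of its underside on the bench. Its -x axis points to its front, where the lid's lip comes to lie; the hinge runs along the top of its back (+x) wall. The front looks roughly to the robot's right. Two small steel fixing tabs, 3 mm high, stand out 21 mm at its +y side.
- lid (a joint): Angle of the lid in rad: 0 = shut, lying level on the rim; 1.571 = upright; about 1.85 = leaning back on its stop, as it starts. Lid: wooden frame with clear pane, 175 mm from hinge to free edge, 190 mm wide, 10 mm thick, about 0.3 kg; when shut its underside is 75 mm above the bench and its front lip overhangs the front wall by 25 mm. The hinge is damped only: past upright the lid falls shut by itself, in 1 to 2 s, at up to about 2 rad/s.
- lid_edge (a point): Middle of the lid's free edge (end face of the lip, half way through its 10 mm thickness). Moves with the lid; 175 mm from the hinge, about 0.245 m above the bench while open.
- lid_hinge (a point): Middle of the hinge line, at the top of the case's back wall, 75 mm above the bench, 75 mm behind the case's centre. In the lid's shut state it lies on the plane of the lid's underside.
- grozing_pliers: Bystander: red-handled pliers lying flat, 168x61x18 mm, loose. Origin: centre of underside.
- solder_spool: Bystander: spool of solder standing on its flange, 58 mm across, 45 mm high, loose. Origin: centre of underside.
- marker: Bystander: white marker pen with black cap lying flat, 135 mm long, 17 mm thick, loose. Origin: centre of underside.
- foil_roll_a: Bystander: flat roll of foil, 72 mm across, 12 mm high, loose. Origin: centre of underside.

How it is judged (in metres and radians):
On the way, in this order (a step that is already met when the one before it is completed fails the run):
1. the lid is tipped forward past upright (below 1.5 rad) (value of joint lid below 1.5 rad).
2. the falling lid is caught: it is borne by the fingers while between 1.3 and 0.15 rad, for 0.3 s (value of joint lid between 0.15 and 1.3 rad and contact force between the fingers and glass_case above 0.15 N), for 0.3 s.
3. the lid is shut (below 0.02 rad) (value of joint lid below 0.02 rad), for 0.2 s.
At the end, for the whole second after the job is handed in: The lid lies shut on the case (within 0.02 rad, about 3.5 mm at its edge) and at rest, and the bystanders are within 15 mm of where they were (value of joint lid below 0.02 rad and velocity of joint lid between -0.02 and 0.02 rad/s and distance of each of grozing_pliers, solder_spool, marker, foil_roll_a from where it was at the start of the episode below 0.015 m); the robot touches nothing.
It fails at once if the lid drops: it closes faster than 0.8 rad/s in the last 0.3 rad before the rim (value of joint lid between 0.025 and 0.3 rad and velocity of joint lid below -0.8 rad/s).
It fails at once if the lid or case is pinched or pressed hard (over 18 N) (contact force between the fingers and glass_case above 18 N).
It fails at once if a bystander is moved or lifted (over 15 mm) (distance of any of grozing_pliers, solder_spool, marker, foil_roll_a from where it was at the start of the episode above 0.015 m).
It also fails if it takes over 51 s, if anything falls off the work surface, if the arm or the gripper's body presses on something with over 40 N, if the wrist force passes 120 N, or if a joint passes its speed limit or range.

## Working session

There is one attempt and no reset: what is moved stays moved. The work goes in short steps, Python scripts to look and compute and a tool call to move; the robot and the scene stay as the last step left them, time stands still between calls to the robot, and variables do not carry over. Pictures are saved under pics/ and viewed, at most 11 in all, crops included, and the job is handed in when it is done.

Besides the shell and the picture viewer there is one more tool, called after "Emit:" in YAML: its name, and indented under it one key for each argument. arm_command: Moves the arm, as the interface text tells. Its arguments: {"type":"object","properties":{"rows":{"type":"array"}},"required":["rows"]}

```bash
mkdir -p pics; python3 - <<'E'
from bench import arm, imaging, job, models
import cv2, numpy as np
s=arm.read_state(); print({k:np.round(v,3).tolist() for k,v in s.items()})
ims=[]
for n in("scene","side"):
    im=imaging.get_image(n); cv2.imwrite(f"pics/{n}0.png",im["frame"][:,:,::-1])
    print(n,im["fx"],im["cx"],im["cy"],np.round(im["extrinsics"],4).tolist())
    for q in("lid_edge","lid_hinge","glass_case","grozing_pliers","solder_spool","marker","foil_roll_a"):
        print(q,[(np.round(d["pixel"]).tolist(),round(d["score"],2)) for d in models.tip_of(im,q)[:2]])
E
```

```text
{'clock': 0.0, 'joints': [0.259, 0.386, 0.007, -0.001, -1.194, -0.259], 'joint_vel': [-0.0, 0.0, -0.001, -0.0, -0.001, 0.002], 'joint_efforts': [-0.001, -39.229, 18.84, 4.186, -0.005, 0.0], 'position': [624.414, 0.034, 230.225], 'ee_rot': [-0.707, 0.707, 0.001, -0.001], 'contact_force': [-0.239, -0.663, 0.174], 'wrist_torque': [0.045, 0.002, -0.032], 'grasp_force': 0.0, 'gripper_width': 85.572}
scene 401.47590623010507 274.4382383875888 209.85322329500798 [[0.8621, -0.5067, 0.0015, -467.3096], [-0.3358, -0.5735, -0.7472, 232.0126], [0.3795, 0.6437, -0.6646, 892.9582], [0.0, 0.0, 0.0, 1.0]]
lid_edge [([286.0, 115.0], 0.61)]
lid_hinge [([285.0, 181.0], 0.79)]
glass_case [([284.0, 218.0], 0.64)]
grozing_pliers [([191.0, 180.0], 0.67)]
solder_spool [([364.0, 305.0], 0.95)]
marker [([296.0, 301.0], 0.88)]
foil_roll_a [([338.0, 354.0], 0.78), ([285.0, 218.0], 0.68)]
side 523.5572169084982 275.69963270078557 210.05113416585922 [[-0.975, -0.2224, -0.0012, 526.5612], [-0.0856, 0.3802, -0.9209, 141.459], [0.2053, -0.8978, -0.3897, 1230.9009], [0.0, 0.0, 0.0, 1.0]]
lid_edge [([213.0, 169.0], 0.62)]
lid_hinge []
glass_case [([257.0, 244.0], 0.57)]
grozing_pliers [([293.0, 327.0], 0.95)]
solder_spool [([286.0, 200.0], 0.52)]
marker [([324.0, 212.0], 0.49)]
foil_roll_a [([327.0, 198.0], 0.7)]
```

View pics/scene0.png

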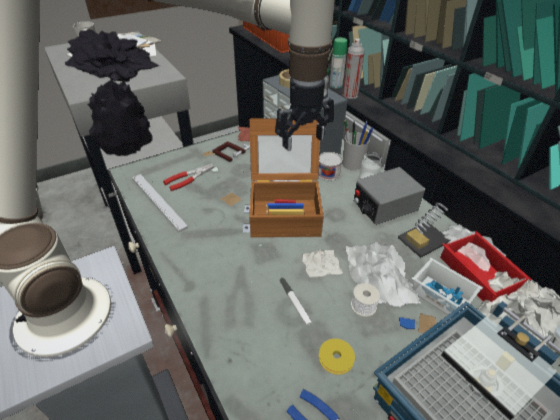

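View pics/side0.png

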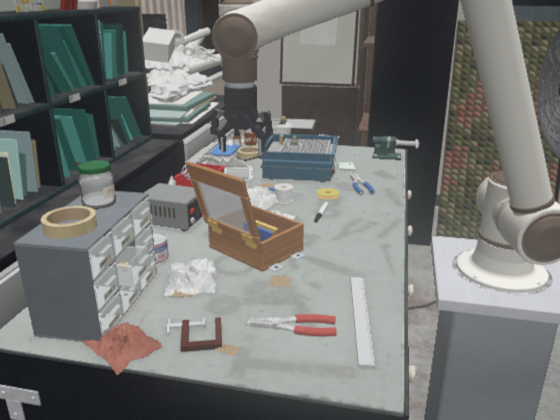

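```bash
cat > h.py <<'E'
import numpy as np, cv2
from scipy.optimize import least_squares
def P(im): return np.array([[im["fx"],0,im["cx"]],[0,im["fy"],im["cy"]],[0,0,1]])@im["extrinsics"][:3]
def tri(a,pa,b,pb):
    X=cv2.triangulatePoints(P(a),P(b),np.float64(pa).reshape(2,1),np.float64(pb).reshape(2,1)); return (X[:3]/X[3]).ravel()
def proj(im,X):
    p=P(im)@np.append(X,1); return p[:2]/p[2]
def onz(im,p,z):
    M=P(im); A=np.c_[M[:,0],M[:,1],M[:,2]*z+M[:,3]]; q=np.linalg.solve(A,[p[0],p[1],1]); return q[:2]/q[2]
E
python3 - <<'E'
from h import *
from bench import arm, imaging, job, models
a=imaging.get_image("scene"); b=imaging.get_image("side")
print("edge tri",tri(a,(286,115),b,(213,169)).round())
print("hinge z75",onz(a,(285,181),75).round(),"case z0",onz(a,(284,218),0).round(),onz(b,(257,244),0).round())
print("jar etc", onz(a,(331,178),0).round(), onz(a,(300,150),150).round())
print("spool,marker,foil,pliers",[onz(a,p,0).round() for p in((364,305),(296,301),(338,354),(191,180))])
c=cv2.resize(a["frame"][95:255,220:360,::-1],None,fx=5,fy=5,interpolation=cv2.INTER_CUBIC)[:600]
A=cv2.resize(a["frame"][105:245,225:345,::-1],(480,560),interpolation=cv2.INTER_CUBIC)
cv2.imwrite("pics/c1.png",A)
B=cv2.resize(b["frame"][150:280,180:320,::-1],(560,520),interpolation=cv2.INTER_CUBIC)
cv2.imwrite("pics/c2.png",B)
E
```

```text
edge tri [652. 133. 247.]
hinge z75 [625.  83.] case z0 [586.  22.] [592.  -7.]
jar etc [811. 105.] [683. 100.]
spool,marker,foil,pliers [array([ 591., -318.]), array([ 464., -231.]), array([ 467., -384.]), array([426., 319.])]
```

View pics/c1.png

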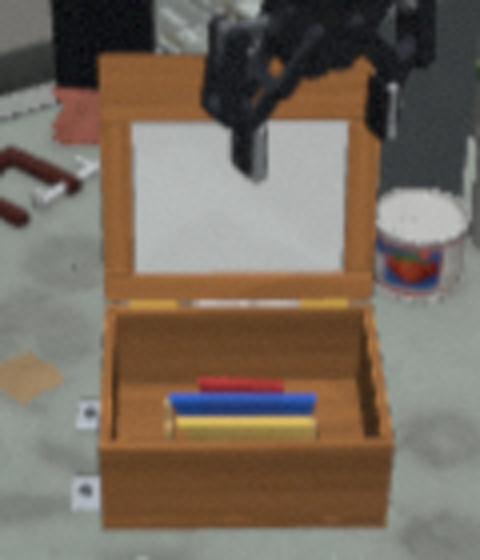

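View pics/c2.png

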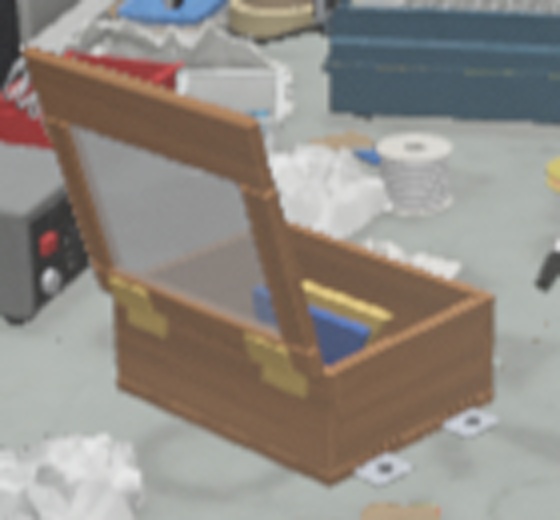

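```bash
cat >> h.py <<'E'
def case(p,q):
    c,s=np.cos(p[2]),np.sin(p[2]); q=np.asarray(q,float)
    return np.array([p[0]+c*q[0]-s*q[1],p[1]+s*q[0]+c*q[1],q[2]])
def lid(th,r,w,t): # r from hinge, w across, t above underside -> case frame
    return np.array([75-r*np.cos(th)+t*np.sin(th),w,75+r*np.sin(th)+t*np.cos(th)])
E
python3 - <<'E'
from h import *
from bench import arm, imaging
a=imaging.get_image("scene"); b=imaging.get_image("side")
O=[(a,(-75,95,75),(250.75,216.25)),(a,(-75,-95,75),(322.75,215.75)),(a,(-75,95,0),(250.75,236)),(a,(-75,-95,0),(321.75,236)),
(b,(75,95,75),(261.75,243)),(b,(-75,95,75),(303.25,224)),(b,(75,95,0),(262.75,271)),(b,(-75,95,0),(303.25,250)),(b,(75,-95,0),(209.5,246.25))]
L=[(a,(175,95,0),(250,118)),(b,(175,-95,10),(187,162)),(b,(175,95,10),(244,180))]
f=lambda p:np.concatenate([proj(m,case(p,q))-np.array(u) for m,q,u in O]+[proj(m,case(p,lid(p[3],*q)))-np.array(u) for m,q,u in L])
r=least_squares(f,[610,0,1.5,1.85],loss="soft_l1"); print(r.x.round(3)); print(f(r.x).reshape(-1,2).round(1).tolist())
p=r.x
for n,q in dict(edge=lid(p[3],175,0,5),hinge=(75,0,75),c1=lid(p[3],175,95,5),c2=lid(p[3],175,-95,5),front=(-100,0,75)).items(): print(n,case(p,q).round(1))
E
```

```text
[588.393  19.869  -5.227  -4.471]
[[-1.4, 0.6], [1.1, 0.3], [-0.2, 1.5], [-0.2, 0.8], [-0.0, 0.4], [0.4, -0.7], [-0.7, 1.2], [-0.2, 0.3], [-1.0, 1.0], [-1.0, 1.6], [-0.8, -0.8], [-0.3, -0.2]]
edge [648.3 125.7 243.7]
hinge [625.3  85.1  75. ]
c1 [565.6 172.5 243.7]
c2 [731.   78.9 243.7]
front [539.1 -67.2  75. ]
```

Emit:
arm_command:
  rows:
    - {"grip": 0.5,"linear": [0,0,-40],"rot": [0,0,-0.1]}
    - {"grip": 0.5,"linear": [0,0,-75],"rot": [0,0,-0.25]}
    - {"grip": 0.5,"linear": [-25,-5,-75],"rot": [0,0,-0.42]}
    - {"grip": 0.5,"linear": [-60,-12,-75],"rot": [0,0,-0.6]}
    - {"grip": 0.5,"linear": [-95,-18,-75],"rot": [0,0,-0.78]}
    - {"grip": 0.5,"linear": [-125,-23,-75],"rot": [0,0,-0.95]}
    - {"grip": 0.5,"linear": [-125,-23,-75],"rot": [0,0,-1.056]}
    - {"grip": 0.5,"linear": [-125,-23,-75],"rot": [0,0,-1.056]}

```text
clock: 2.0
position: [647.9, 125.5, 306.1]
ee_rot: [0.967, -0.255, -0.0, 0.0]
contact_force: [-0.1, 0.0, -0.1]
gripper_width: 42.8
grasp_force: 0.0
```

```bash
cat >> h.py <<'E'
CP=[588.4,19.9,1.056]
def st():
    from bench import arm
    from scipy.spatial.transform import Rotation as R
    s=arm.read_state(); m=R.from_quat(s["ee_rot"]).as_matrix(); c,q=np.cos(CP[2]),np.sin(CP[2])
    C=np.array([[c,q,0],[-q,c,0],[0,0,1]]); p=C@(np.array(s["position"])-[CP[0],CP[1],0])
    b=C@(-m[:,2]); print("t",round(s["clock"],2),"tcp_case",p.round(1),"alpha",round(np.arctan2(b[2],-b[0]),3),"b",b.round(3),"yt",(C@m[:,1]).round(3),"F_case",(C@np.array(s["contact_force"])).round(2),"w",round(s["gripper_width"],1),"gf",round(s["grasp_force"],2),"j",np.round(s["joints"],2).tolist())
    return s
E
python3 - <<'E'
from h import *
from bench import imaging
st()
b=imaging.get_image("side"); a=imaging.get_image("scene")
A=np.hstack([cv2.resize(a["frame"][60:220,220:340],(405,540)),cv2.resize(b["frame"][90:250,150:265],(388,540))])
cv2.imwrite("pics/d1.png",A[:,:,::-1])
E
```

```text
t 2.0 tcp_case [1.212e+02 1.000e-01 3.061e+02] alpha 1.571 b [ 0. -0.  1.] yt [-1.     0.001  0.   ] F_case [-0.01  0.07 -0.11] w 42.8 gf 0.0 j [0.44, 0.41, 0.23, 0.0, -1.39, 0.62]
```

View pics/d1.png

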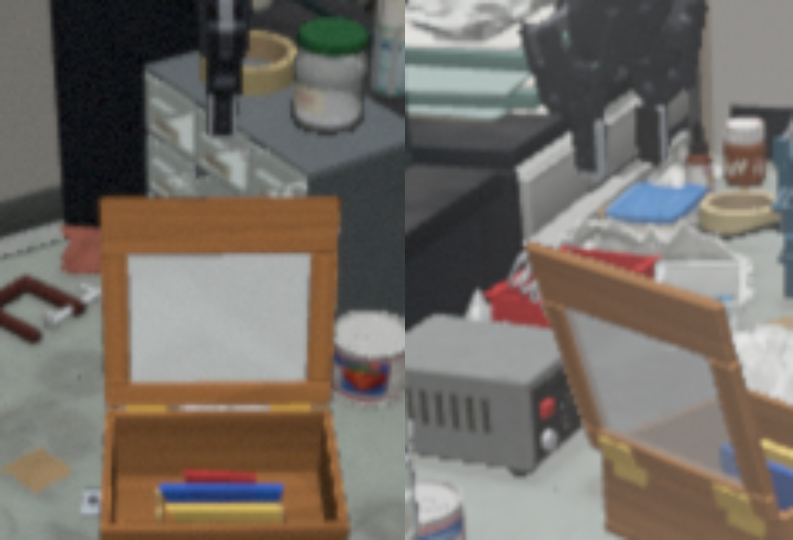

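Emit:
arm_command:
  rows:
    - {"grip": 0.5,"linear": [0,1,30],"rot": [0,0,0]}
    - {"grip": 0.5,"linear": [0,1,55],"rot": [0,0,0]}
    - {"grip": 0.5,"linear": [0,1,70],"rot": [0,0,0]}
    - {"grip": 0.5,"linear": [0,1,80],"rot": [0,0,0]}
    - {"grip": 0.5,"linear": [0,1,85],"rot": [0,0,0]}
    - {"grip": 0.5,"linear": [0,1,85],"rot": [0,0,0]}

```text
clock: 2.85
position: [647.7, 124.1, 221.6]
ee_rot: [0.967, -0.255, 0.0, -0.0]
contact_force: [-0.0, 0.7, -0.6]
gripper_width: 42.8
grasp_force: 0.0
```

```bash
python3 - <<'E'
from h import *
from bench import imaging
st()
b=imaging.get_image("side")
cv2.imwrite("pics/d2.png",cv2.resize(b["frame"][120:260,160:300],(560,560),interpolation=cv2.INTER_CUBIC)[:,:,::-1])
E
```

```text
t 2.85 tcp_case [119.9  -0.3 221.6] alpha 1.57 b [-0.  0.  1.] yt [-1.  0. -0.] F_case [ 0.59  0.36 -0.59] w 42.8 gf 0.0 j [0.43, 0.45, 0.09, 0.0, -1.21, 0.62]
```

View pics/d2.png

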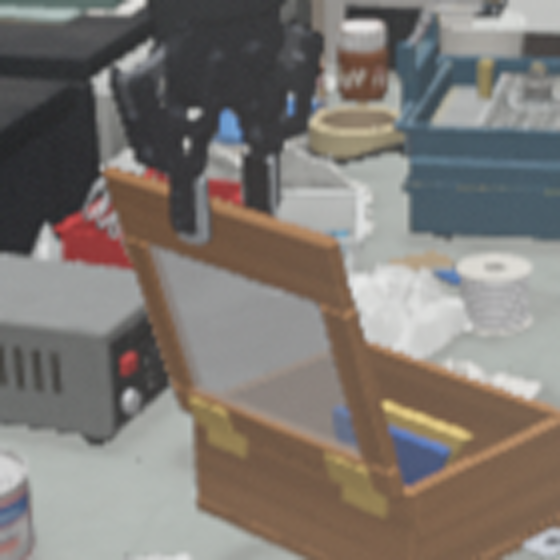

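Emit:
arm_command:
  rows:
    - {"grip": 0.5,"linear": [0,7,0],"rot": [0,0,0]}
    - {"grip": 0.5,"linear": [0,14,0],"rot": [0,0,0]}
    - {"grip": 0.5,"linear": [0,21,0],"rot": [0,0,0]}
    - {"grip": 0.5,"linear": [0,28,0],"rot": [0,0,0]}
    - {"grip": 0.5,"linear": [0,34,0],"rot": [0,0,0]}
    - {"grip": 0.5,"linear": [0,40,0],"rot": [0,0,0]}
    - {"grip": 0.5,"linear": [0,46,0],"rot": [0,0,0]}
    - {"grip": 0.5,"linear": [0,51,0],"rot": [0,0,0]}
    - {"grip": 0.5,"linear": [0,55,0],"rot": [0,0,0]}

```text
clock: 4.03
position: [620.2, 75.9, 221.2]
ee_rot: [0.967, -0.255, -0.0, 0.0]
contact_force: [0.4, 0.2, -0.3]
gripper_width: 42.7
grasp_force: 0.2
```

```bash
python3 -c "from h import *; st()"
```

```text
t 4.03 tcp_case [ 6.440e+01 -1.000e-01  2.212e+02] alpha 1.571 b [ 0. -0.  1.] yt [-1.  0.  0.] F_case [ 0.36 -0.26 -0.33] w 42.7 gf 0.16 j [0.38, 0.39, -0.01, -0.0, -1.17, 0.68]
```

Emit:
arm_command:
  rows:
    - {"grip": 0.5,"linear": [0,3,0],"rot": [0,0,0]}
    - {"grip": 0.5,"linear": [0,6,0],"rot": [0,0,0]}
    - {"grip": 0.5,"linear": [0,9,0],"rot": [0,0,0]}
    - {"grip": 0.5,"linear": [0,12,0],"rot": [0,0,0]}
    - {"grip": 0.5,"linear": [0,15,0],"rot": [0,0,0]}
    - {"grip": 0.5,"linear": [0,17,0],"rot": [0,0,0]}
    - {"grip": 0.5,"linear": [0,19,0],"rot": [0,0,0]}
    - {"grip": 0.5,"linear": [0,19,0],"rot": [0,0,0]}
    - {"grip": 0.5,"linear": [0,19,0],"rot": [0,0,0]}

```text
clock: 5.15
position: [611.1, 59.8, 221.3]
ee_rot: [0.967, -0.255, -0.0, 0.0]
contact_force: [-1.4, 0.1, 0.5]
gripper_width: 43.2
grasp_force: 0.0
```

```bash
python3 - <<'E'
from h import *
from bench import imaging
st()
b=imaging.get_image("side")
cv2.imwrite("pics/d3.png",cv2.resize(b["frame"][120:260,160:300],(560,560),interpolation=cv2.INTER_CUBIC)[:,:,::-1])
E
```

```text
t 5.15 tcp_case [ 4.590e+01 -1.000e-01  2.213e+02] alpha 1.571 b [ 0. -0.  1.] yt [-1. -0.  0.] F_case [-0.57  1.29  0.51] w 43.2 gf 0.0 j [0.36, 0.37, -0.04, -0.0, -1.16, 0.7]
```

View pics/d3.png

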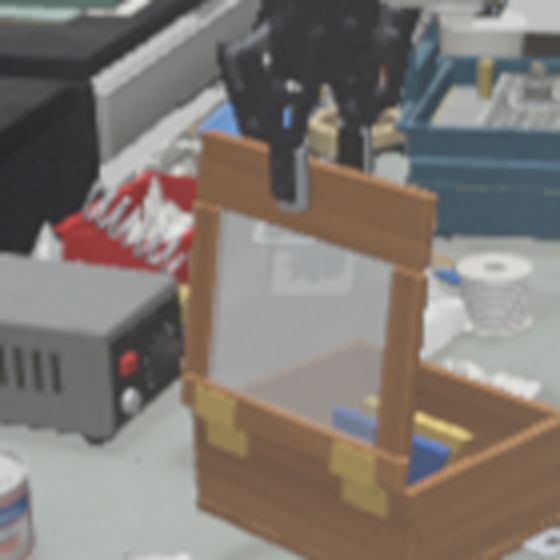

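```bash
cat >> h.py <<'E'
G,S=21.4,8.
def pose(th,R=162.,drop=0,back=0):
    al=0.75+(1.571-0.75)*th/1.254
    b=np.array([-np.cos(al),np.sin(al)]); y=np.array([-np.sin(al),-np.cos(al)])
    F=lid(th,R,0,0)[[0,2]]+[-back,-drop]
    return F-S*b-G*y,al,b,y
def rows(p0,al0,ths):
    b=np.array([-np.cos(al0),np.sin(al0)]); y=np.array([-np.sin(al0),-np.cos(al0)])
    for t in ths:
        p,al,_,_=pose(t); d=p-p0; print(round(t,3),"lin y,z",round(d@y,1),round(-d@b,1),"rx",round(al0-al,3))
E
python3 - <<'E'
from h import *
print(pose(1.254)[0])
ts=[1.254-0.035*i for i in range(1,11)]
rows(np.array([46.2,221.2]),1.571,ts)
p,al,_,_=pose(ts[-1]); rows(p,al,[ts[-1]-.035*i for i in range(1,11)])
E
```

```text
[ 45.93149651 220.93424836]
1.219 lin y,z 5.4 1.6 rx 0.023
1.184 lin y,z 10.6 3.2 rx 0.046
1.149 lin y,z 15.6 4.9 rx 0.069
1.114 lin y,z 20.6 6.8 rx 0.092
1.079 lin y,z 25.5 8.9 rx 0.115
1.044 lin y,z 30.4 11.2 rx 0.137
1.009 lin y,z 35.1 13.6 rx 0.16
0.974 lin y,z 39.7 16.2 rx 0.183
0.939 lin y,z 44.3 18.9 rx 0.206
0.904 lin y,z 48.7 21.8 rx 0.229
0.869 lin y,z 4.9 2.0 rx 0.023
0.834 lin y,z 9.7 4.2 rx 0.046
0.799 lin y,z 14.5 6.5 rx 0.069
0.764 lin y,z 19.2 9.0 rx 0.092
0.729 lin y,z 23.7 11.7 rx 0.115
0.694 lin y,z 28.2 14.5 rx 0.137
0.659 lin y,z 32.5 17.5 rx 0.16
0.624 lin y,z 36.8 20.7 rx 0.183
0.589 lin y,z 40.9 23.9 rx 0.206
0.554 lin y,z 44.9 27.4 rx 0.229
```

Emit:
arm_command:
  rows:
    - {"grip": 0.5,"linear": [0,5.4,1.6],"rot": [0.023,0,0]}
    - {"grip": 0.5,"linear": [0,10.6,3.2],"rot": [0.046,0,0]}
    - {"grip": 0.5,"linear": [0,15.6,4.9],"rot": [0.069,0,0]}
    - {"grip": 0.5,"linear": [0,20.6,6.8],"rot": [0.092,0,0]}
    - {"grip": 0.5,"linear": [0,25.5,8.9],"rot": [0.115,0,0]}
    - {"grip": 0.5,"linear": [0,30.4,11.2],"rot": [0.137,0,0]}
    - {"grip": 0.5,"linear": [0,35.1,13.6],"rot": [0.16,0,0]}
    - {"grip": 0.5,"linear": [0,39.7,16.2],"rot": [0.183,0,0]}
    - {"grip": 0.5,"linear": [0,44.3,18.9],"rot": [0.206,0,0]}
    - {"grip": 0.5,"linear": [0,48.7,21.8],"rot": [0.229,0,0]}

```text
clock: 6.45
position: [586.8, 17.0, 199.3]
ee_rot: [0.961, -0.253, 0.029, -0.111]
contact_force: [-0.2, 0.0, 0.2]
gripper_width: 42.5
grasp_force: 0.3
```

```bash
python3 - <<'E'
from h import *
from bench import imaging
print(pose(.904)[:2]); st()
b=imaging.get_image("side")
cv2.imwrite("pics/d4.png",cv2.resize(b["frame"][120:260,180:320],(560,560),interpolation=cv2.INTER_CUBIC)[:,:,::-1])
E
```

```text
(array([ -2.53522274, 199.36618521]), 1.34185326953748)
t 6.45 tcp_case [ -3.3  -0.  199.3] alpha 1.34 b [-0.228 -0.     0.974] yt [-0.974  0.    -0.228] F_case [-0.11  0.2   0.24] w 42.5 gf 0.34 j [0.21, 0.3, -0.15, -0.21, -0.98, 0.95]
```

View pics/d4.png

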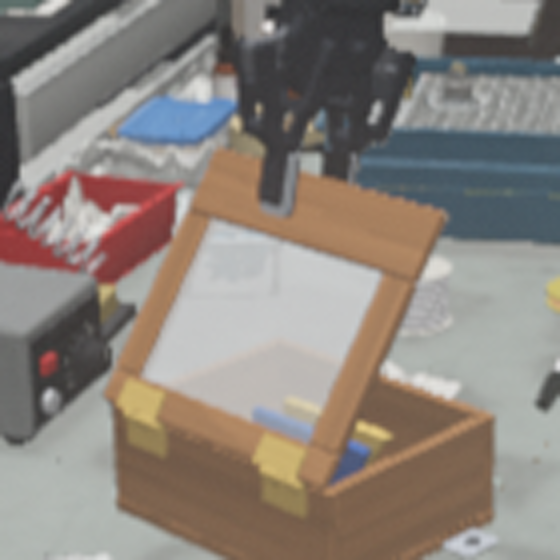

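Emit:
arm_command:
  rows:
    - {"grip": 0.5,"linear": [0,4.9,2.0],"rot": [0.023,0,0]}
    - {"grip": 0.5,"linear": [0,9.7,4.2],"rot": [0.046,0,0]}
    - {"grip": 0.5,"linear": [0,14.5,6.5],"rot": [0.069,0,0]}
    - {"grip": 0.5,"linear": [0,19.2,9.0],"rot": [0.092,0,0]}
    - {"grip": 0.5,"linear": [0,23.7,11.7],"rot": [0.115,0,0]}
    - {"grip": 0.5,"linear": [0,28.2,14.5],"rot": [0.137,0,0]}
    - {"grip": 0.5,"linear": [0,32.5,17.5],"rot": [0.16,0,0]}
    - {"grip": 0.5,"linear": [0,36.8,20.7],"rot": [0.183,0,0]}
    - {"grip": 0.5,"linear": [0,40.9,23.9],"rot": [0.206,0,0]}
    - {"grip": 0.5,"linear": [0,44.9,27.4],"rot": [0.229,0,0]}

```text
clock: 7.75
position: [568.4, -15.8, 162.3]
ee_rot: [0.942, -0.248, 0.058, -0.22]
contact_force: [-0.9, -2.2, 0.4]
gripper_width: 42.5
grasp_force: 1.0
```

```bash
python3 - <<'E'
from h import *
st(); p,al,_,_=pose(.554); print(p,al)
rows(p,al,[.554-.03*i for i in range(1,11)])
p,al,_,_=pose(.254);rows(p,al,[.254-.025*i for i in range(1,11)])
E
```

```text
t 7.75 tcp_case [-40.9  -0.2 162.3] alpha 1.112 b [-0.443  0.     0.897] yt [-0.897 -0.    -0.443] F_case [-2.38 -0.35  0.36] w 42.5 gf 0.96 j [0.02, 0.3, -0.2, -0.51, -0.89, 1.33]
[-40.0376457  162.51573978] 1.1127065390749602
0.524 lin y,z 3.9 2.2 rx 0.02
0.494 lin y,z 7.8 4.5 rx 0.039
0.464 lin y,z 11.6 7.0 rx 0.059
0.434 lin y,z 15.3 9.6 rx 0.079
0.404 lin y,z 18.9 12.2 rx 0.098
0.374 lin y,z 22.4 15.0 rx 0.118
0.344 lin y,z 25.9 17.9 rx 0.137
0.314 lin y,z 29.2 20.9 rx 0.157
0.284 lin y,z 32.5 24.0 rx 0.177
0.254 lin y,z 35.6 27.2 rx 0.196
0.229 lin y,z 3.0 2.2 rx 0.016
0.204 lin y,z 6.0 4.4 rx 0.033
0.179 lin y,z 8.9 6.8 rx 0.049
0.154 lin y,z 11.8 9.2 rx 0.065
0.129 lin y,z 14.6 11.6 rx 0.082
0.104 lin y,z 17.3 14.2 rx 0.098
0.079 lin y,z 19.9 16.8 rx 0.115
0.054 lin y,z 22.5 19.5 rx 0.131
0.029 lin y,z 25.0 22.2 rx 0.147
0.004 lin y,z 27.5 25.0 rx 0.164
```

Emit:
arm_command:
  rows:
    - {"grip": 0.5,"linear": [0,3.9,2.2],"rot": [0.02,0,0]}
    - {"grip": 0.5,"linear": [0,7.8,4.5],"rot": [0.039,0,0]}
    - {"grip": 0.5,"linear": [0,11.6,7.0],"rot": [0.059,0,0]}
    - {"grip": 0.5,"linear": [0,15.3,9.6],"rot": [0.079,0,0]}
    - {"grip": 0.5,"linear": [0,18.9,12.2],"rot": [0.098,0,0]}
    - {"grip": 0.5,"linear": [0,22.4,15.0],"rot": [0.118,0,0]}
    - {"grip": 0.5,"linear": [0,25.9,17.9],"rot": [0.137,0,0]}
    - {"grip": 0.5,"linear": [0,29.2,20.9],"rot": [0.157,0,0]}
    - {"grip": 0.5,"linear": [0,32.5,24.0],"rot": [0.177,0,0]}
    - {"grip": 0.5,"linear": [0,35.6,27.2],"rot": [0.196,0,0]}

```text
clock: 9.0
position: [558.6, -33.2, 122.0]
ee_rot: [0.916, -0.241, 0.082, -0.311]
contact_force: [-2.4, -3.5, 0.5]
gripper_width: 42.5
grasp_force: 1.6
```

```bash
python3 - <<'E'
from h import *
from bench import imaging
print(pose(.254)[:2]); st()
b=imaging.get_image("side"); a=imaging.get_image("scene")
A=np.hstack([cv2.resize(a["frame"][120:250,230:330],(400,520)),cv2.resize(b["frame"][150:280,220:320],(400,520))])
cv2.imwrite("pics/d5.png",A[:,:,::-1])
E
```

```text
(array([-59.95440507, 122.3877034 ]), 0.9162950558213716)
t 9.0 tcp_case [-60.9  -0.2 122. ] alpha 0.916 b [-0.609  0.     0.793] yt [-0.793  0.    -0.609] F_case [-4.22  0.33  0.49] w 42.5 gf 1.62 j [-0.17, 0.37, -0.21, -0.81, -0.91, 1.71]
```

View pics/d5.png

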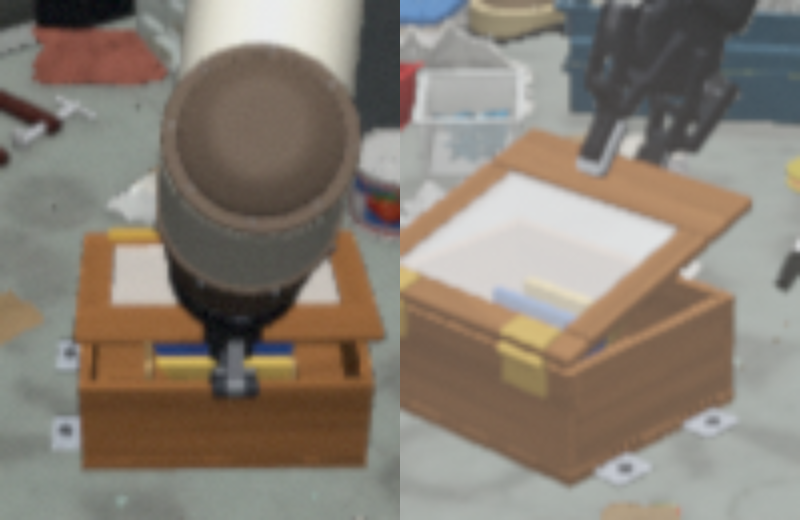

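```bash
python3 - <<'E'
from h import *
p0,al0,b,y=pose(.254)
def out(seq,p0,al0,b,y):
    for t,R,dr in seq:
        p,al,_,_=pose(t,R,dr); d=p-p0; print(t,dr,"y,z",round(d@y,1),round(-d@b,1),"rx",round(al0-al,3))
out([(round(.254-.022*i,3),162+.4*i,0) for i in range(1,11)],p0,al0,b,y)
out([(.034-.01*i if i<4 else 0,166,0 if i<4 else 1.5*(i-3)) for i in range(1,10)],*pose(.034,166))
E
```

```text
0.232 0 y,z 2.9 1.6 rx 0.014
0.21 0 y,z 5.8 3.3 rx 0.029
0.188 0 y,z 8.7 5.0 rx 0.043
0.166 0 y,z 11.5 6.8 rx 0.058
0.144 0 y,z 14.3 8.7 rx 0.072
0.122 0 y,z 17.0 10.7 rx 0.086
0.1 0 y,z 19.8 12.7 rx 0.101
0.078 0 y,z 22.4 14.8 rx 0.115
0.056 0 y,z 25.1 16.9 rx 0.13
0.034 0 y,z 27.6 19.1 rx 0.144
0.024 0 y,z 1.2 1.0 rx 0.007
0.014000000000000002 0 y,z 2.3 2.0 rx 0.013
0.0040000000000000036 0 y,z 3.5 3.0 rx 0.02
0 1.5 y,z 5.0 4.4 rx 0.022
0 3.0 y,z 6.1 5.5 rx 0.022
0 4.5 y,z 7.2 6.5 rx 0.022
0 6.0 y,z 8.2 7.6 rx 0.022
0 7.5 y,z 9.3 8.6 rx 0.022
0 9.0 y,z 10.4 9.7 rx 0.022
```

Emit:
arm_command:
  rows:
    - {"grip": 0.5,"linear": [0,2.9,1.6],"rot": [0.014,0,0]}
    - {"grip": 0.5,"linear": [0,5.8,3.3],"rot": [0.029,0,0]}
    - {"grip": 0.5,"linear": [0,8.7,5.0],"rot": [0.043,0,0]}
    - {"grip": 0.5,"linear": [0,11.5,6.8],"rot": [0.058,0,0]}
    - {"grip": 0.5,"linear": [0,14.3,8.7],"rot": [0.072,0,0]}
    - {"grip": 0.5,"linear": [0,17.0,10.7],"rot": [0.086,0,0]}
    - {"grip": 0.5,"linear": [0,19.8,12.7],"rot": [0.101,0,0]}
    - {"grip": 0.5,"linear": [0,22.4,14.8],"rot": [0.115,0,0]}
    - {"grip": 0.5,"linear": [0,25.1,16.9],"rot": [0.13,0,0]}
    - {"grip": 0.5,"linear": [0,27.6,19.1],"rot": [0.144,0,0]}

```text
clock: 10.35
position: [553.7, -41.7, 90.3]
ee_rot: [0.891, -0.235, 0.099, -0.376]
contact_force: [-0.6, -0.1, -1.1]
gripper_width: 42.8
grasp_force: 0.5
```

```bash
python3 - <<'E'
from h import *
print(pose(.034,166)[:2]); st()
E
```

```text
(array([-70.24139991,  90.39044705]), 0.7722599681020733)
t 10.35 tcp_case [-70.6  -0.1  90.3] alpha 0.772 b [-0.717  0.     0.697] yt [-0.697  0.    -0.717] F_case [-0.35  0.45 -1.13] w 42.8 gf 0.55 j [-0.3, 0.46, -0.22, -1.0, -0.98, 1.98]
```

Emit:
arm_command:
  rows:
    - {"grip": 0.5,"linear": [0,1.2,1.0],"rot": [0.007,0,0]}
    - {"grip": 0.5,"linear": [0,2.3,2.0],"rot": [0.013,0,0]}
    - {"grip": 0.5,"linear": [0,3.5,3.0],"rot": [0.02,0,0]}
    - {"grip": 0.5,"linear": [0,5.0,4.4],"rot": [0.022,0,0]}
    - {"grip": 0.5,"linear": [0,6.1,5.5],"rot": [0.022,0,0]}
    - {"grip": 0.5,"linear": [0,7.2,6.5],"rot": [0.022,0,0]}

```text
clock: 11.1
position: [553.5, -42.1, 80.7]
ee_rot: [0.887, -0.233, 0.101, -0.385]
contact_force: [-2.5, -2.7, -1.2]
gripper_width: 42.9
grasp_force: 1.4
```

```bash
python3 - <<'E'
from h import *
from bench import imaging
st()
b=imaging.get_image("side"); a=imaging.get_image("scene")
A=np.hstack([cv2.resize(a["frame"][120:250,230:330],(400,520)),cv2.resize(b["frame"][150:280,220:320],(400,520))])
cv2.imwrite("pics/d6.png",A[:,:,::-1])
E
```

```text
t 11.1 tcp_case [-71.1  -0.1  80.7] alpha 0.751 b [-0.731  0.     0.683] yt [-0.683 -0.    -0.731] F_case [-3.62  0.88 -1.19] w 42.9 gf 1.44 j [-0.31, 0.48, -0.22, -1.03, -0.99, 2.03]
```

View pics/d6.png

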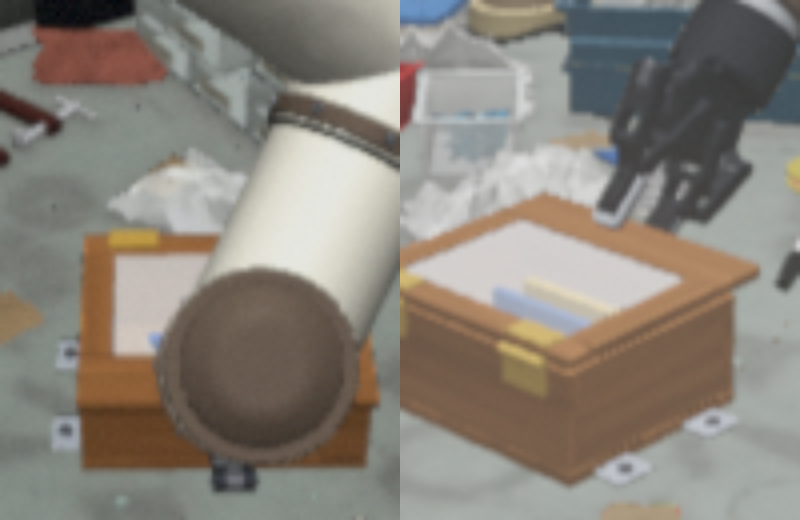

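Emit:
arm_command:
  rows:
    - {"grip": 0.5,"linear": [0,1.4,-1.5],"rot": [0,0,0]}
    - {"grip": 0.5,"linear": [0,2.7,-2.9],"rot": [0,0,0]}
    - {"grip": 0.5,"linear": [0,4.1,-4.4],"rot": [0,0,0]}
    - {"grip": 0.5,"linear": [0,5.5,-5.8],"rot": [0,0,0]}
    - {"grip": 0.5,"linear": [0,6.8,-7.3],"rot": [0,0,0]}
    - {"grip": 0.5,"linear": [0,8.2,-8.8],"rot": [0,0,0]}
    - {"grip": 0.5,"linear": [0,9.6,-10.2],"rot": [0,0,0]}
    - {"grip": 0.5,"linear": [0,11.0,-11.7],"rot": [0,0,0]}

```text
clock: 12.2
position: [545.6, -56.0, 80.8]
ee_rot: [0.887, -0.233, 0.101, -0.385]
contact_force: [0.2, 0.1, -1.0]
gripper_width: 42.4
grasp_force: 0.0
```

```bash
python3 - <<'E'
from h import *
from bench import imaging
st()
b=imaging.get_image("side")
cv2.imwrite("pics/d7.png",cv2.resize(b["frame"][170:270,210:320],(770,600),interpolation=cv2.INTER_CUBIC)[:,:,::-1])
E
```

```text
t 12.2 tcp_case [-87.1  -0.1  80.8] alpha 0.751 b [-0.731 -0.     0.682] yt [-0.682  0.    -0.731] F_case [ 0.2  -0.16 -1.01] w 42.4 gf 0.0 j [-0.34, 0.48, -0.22, -1.02, -1.0, 2.04]
```

View pics/d7.png

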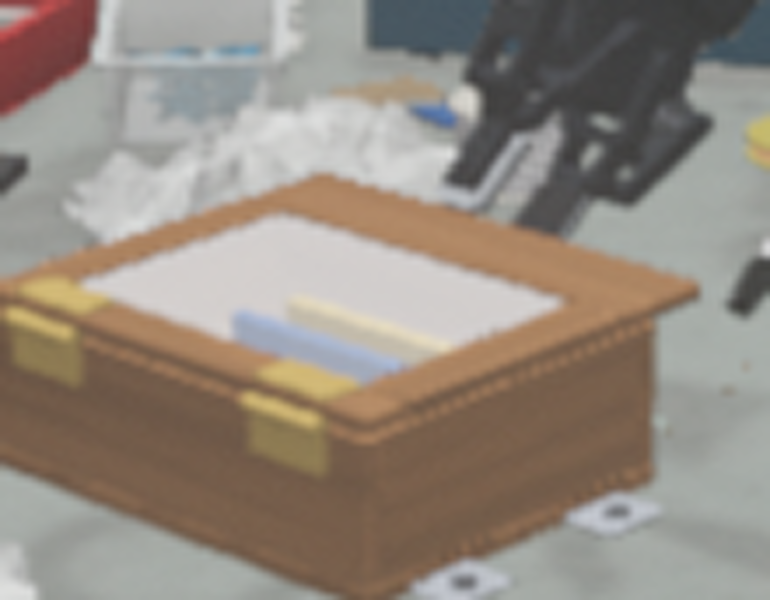

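Emit:
arm_command:
  rows:
    - {"grip": 0.5,"linear": [0,7,-7.5],"rot": [0,0,0]}
    - {"grip": 0.5,"linear": [0,17,-18],"rot": [0,0,0]}
    - {"grip": 0.5,"linear": [0,31,-33],"rot": [0,0,0]}
    - {"grip": 0.5,"linear": [0,44,-47],"rot": [0,0,0]}
    - {"grip": 0.5,"linear": [0,30,-75],"rot": [0,0,0]}
    - {"grip": 0.5,"linear": [0,15,-100],"rot": [0,0,0]}
    - {"grip": 0.5,"linear": [0,15,-100],"rot": [0,0,0]}
    - {"grip": 0.5,"linear": [0,15,-100],"rot": [0,0,0]}

```text
clock: 13.25
position: [504.1, -128.8, 137.7]
ee_rot: [0.887, -0.234, 0.101, -0.386]
contact_force: [0.6, 0.4, 0.8]
gripper_width: 42.7
grasp_force: 0.0
```

```bash
python3 - <<'E'
from h import *
from bench import imaging,models,job
st()
a=imaging.get_image("scene"); b=imaging.get_image("side")
for q in("grozing_pliers","solder_spool","marker","foil_roll_a","lid_edge"):
    print(q,[[np.round(d["pixel"]).tolist() for d in models.tip_of(i,q)[:1]] for i in(a,b)])
print("lip corner shut/0.03", [proj(b,case(CP,lid(t,175,95,10))).round(1) for t in(0,.03)])
print(job.job_done())
E
```

```text
t 13.25 tcp_case [-170.9    0.2  137.7] alpha 0.751 b [-0.731  0.     0.682] yt [-0.682  0.001 -0.731] F_case [ 0.6  -0.33  0.83] w 42.7 gf 0.0 j [-0.48, 0.4, -0.19, -0.92, -1.16, 2.01]
grozing_pliers [[[190.0, 180.0]], [[294.0, 328.0]]]
solder_spool [[[366.0, 306.0]], [[325.0, 195.0]]]
marker [[[298.0, 302.0]], [[322.0, 213.0]]]
foil_roll_a [[[337.0, 355.0]], [[324.0, 198.0]]]
lid_edge [[], [[282.0, 208.0]]]
lip corner shut/0.03 [array([310.1, 216.6]), array([310. , 214.7])]
the job is handed in; nothing more can be done
None
```

I tipped the lid over with one finger, caught it on the other and lowered it slowly until it looked shut in the last picture. The gripper is clear of the case, the bystanders show no real movement, and I handed the job in at about 13 s; no verdict came back.

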